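# Blow off the corner nest and hold a valve body in its corner

### The job

Clear the corner nest first: twist the red spring-return blow-off knob clockwise (seen from above) to its stop, then let go so that it springs back. Then take the brass valve body, set it flat on the nest plate with its long side along the long fence, and press it firmly into the corner so that it touches both fences at once. Finish while still gripping it and pressing it against both fences, and leave the seal cups, the nozzle cap and the gauge where they are.

Things in the scene. Friction and masses are not known exactly. Their poses are not given: they have to be found in the camera images.
- knob_grip (a point): Red blow-off knob with an upright bar grip (50 long, 14 wide, 32 mm tall, top 10 mm above this point, foot on a 44 mm disc 22 mm below it), on top of a fixed grey box 80 x 80 x 50 mm. The point is on the turning axis, 80 mm above the bench; its x axis runs along the bar, z up, and it turns with the knob.
- blow_knob (a joint): Turn of the red knob, rad: 0 at rest, grows clockwise seen from above, hard stop at 1.0. A spring resists (0.05 Nm at rest to 0.17 Nm at the stop) and brings it back to 0 when let go.
- valve_center (a point): Loose brass valve body, about 0.5 kg (0.4 to 0.65): a block 64 (x) x 50 (y) x 30 mm high, with a square boss 28 x 28 mm, 40 mm tall, centred on top (70 mm in all; dark bore on the boss). The point is on the boss's axis half-way up, 35 mm above the underside and 35 mm below the top (the boss reaches from 5 mm below it to 35 mm above it). x along the 64 mm side, z up.
- valve_body: The same valve body; origin at the centre of its underside.
- nest_corner (a point): Inner corner of the fixed nest, where the two fence faces would meet, at the level of the plate's top (12 mm above the bench). x and y run along the fences, z up; the usable bed lies towards -x and -y (140 x 120 mm). Long fence face is the plane y = 0 and short fence face the plane x = 0 of this frame. The seated valve body (long side along x) has its centre axis at x = -32, y = -25 mm. Plate 170 x 150 x 12 mm, dark steel.
- long_fence: Long bright fence, 115 x 16 mm and 24 mm high above the plate, along the nest's x from 10 to 125 mm from the corner (the corner itself is relieved); origin at the centre of its underside. Plate, fences and valve body are dry: friction 0.5 to 0.75 when sliding.
- short_fence: Short bright fence, 80 x 16 mm and 24 mm high above the plate, along the nest's y from 10 to 90 mm from the corner; origin at the centre of its underside.
- seal_cup_a: Bystander: black rubber seal cup, diameter 36, 22 mm high; origin at underside centre.
- seal_cup_b: Bystander: a second black rubber seal cup, diameter 36, 22 mm high; origin at underside centre.
- nozzle_cap: Bystander: orange plastic nozzle cap, diameter 42, 26 mm high; origin at underside centre.
- gauge: Bystander: round chrome gauge lying on its back, diameter 56, 23 mm high, with a 14 mm brass stub reaching 48 mm from its centre along -x; origin at underside centre.

How it is judged:
On the way, in this order (a step that is already met when the one before it is completed fails the run):
1. the blow-off knob is turned to its stop (past 0.92 rad) (value of joint blow_knob above 0.92 rad), for 0.1 s.
2. the knob is let go and has sprung back (under 0.12 rad, untouched) (value of joint blow_knob below 0.12 rad and contact force between the fingers and blow_knob below 0.1 N), for 0.2 s.
3. the valve body is gripped and pressed against both fences on the nest plate (contact force between valve_body and long_fence above 1.5 N and contact force between valve_body and short_fence above 1.5 N and contact force between the fingers and valve_body above 1.5 N and x of valve_center in the frame of nest_corner between -0.036 and -0.028 m and y of valve_center in the frame of nest_corner between -0.029 and -0.021 m and z of valve_center in the frame of nest_corner below 0.039 m and angle between the x axis of valve_center and the x axis of nest_corner, either way round below 0.07 rad and angle between the z axis of valve_center and the z axis of nest_corner, either way round below 0.07 rad), for 0.5 s.
At the end, for the whole second after the job is handed in: Still gripped (over 1.5 N), the valve body presses each fence with over 1.5 N, within 4 mm of its seated place and of lying on the plate, square and flat within 0.07 rad, still; the knob is back (under 0.12 rad) and untouched (all of step 2 and all of step 3 and linear speed of valve_body below 0.01 m/s); the arm keeps its last pose, push and grip.
It fails at once if the black seal cup (seal_cup_a) is shifted by more than 25 mm (distance of seal_cup_a from where it was at the start of the episode above 0.025 m).
It fails at once if the black seal cup (seal_cup_b) is shifted by more than 25 mm (distance of seal_cup_b from where it was at the start of the episode above 0.025 m).
It fails at once if the orange nozzle cap (nozzle_cap) is shifted by more than 25 mm (distance of nozzle_cap from where it was at the start of the episode above 0.025 m).
It fails at once if the gauge (gauge) is shifted by more than 25 mm (distance of gauge from where it was at the start of the episode above 0.025 m).
It also fails if it takes over 72 s, if anything falls off the work surface, if the arm or the gripper's body presses on something with over 40 N, if the wrist force passes 120 N, or if a joint passes its speed limit or range.

### The arm

A 6-joint arm with a two-finger parallel gripper is mounted at the origin on the work surface. World frame = base frame: x ahead of the robot, y to its left, z up, the work surface at z = 0. Lengths are in m, angles in rad, forces in N, time in s.
With the tool pointing down it reaches from about 0.35 to 0.85 m from the base axis. Payload 8.1 kg.
Tool frame: the origin (TCP) lies on the centre line of the jaws, within the pads' length; the fingertips stand 11 mm ahead of it and the grasp point (between the pads) lies 8 mm behind it (tip_reach is the z of the fingertips in the tool frame, in m); z points along the fingers, y is the direction in which the jaws open and shut (so a half turn about z gives the same grasp; the last joint's range is limited). The gripper opens to 93 mm and grips with 3 to 60 N. Pads are 15 mm wide; open, the fingers measure 128 mm over their backs; the gripper's body (75 mm by 188 mm) begins 65 mm behind the grasp point.
Start: joints at [1.211, 0.13, 1.488, -0, 1.523, -0.085], TCP at [0.163, 0.577, 0.23] pointing down, gripper open.
Joint ranges: [-2.96, 2.96], [-0.89, 2.26], [0.02, 2.5], [-1.34, 4.48], [0, 2.73], [-2.66, 2.66]. Speed limits (rad/s): [2.39, 2.39, 2.79, 3.14, 3.14, 3.14].

### API

Orientations are given as a rotation vector (axis times angle).
In Python, from plant import read_state, read_camera, camera_params, close_job, silhouettes, tip_of, tip_reach gives the robot as it stands.
- The arm moves only by the shell command python3 -m creep 'ROWS' [FORCE]. ROWS is JSON, a list of rows, each a list of 5 numbers: the shift along the tool's x, y, z in m, then the turn about the tool's z in rad, then the closure in counts, from 0 (fully open) to 255 (shut). In form: [[dx, dy, dz, twist, gripper], ...]. A call has 1 to 12 rows; each row shifts and turns the commanded pose from where the row before left it, along the tool's axes as they then stand; what a row does not reach is not made up. A row lasts 1/12 s, in which the tool goes at most 41.7 mm and 7.16 degrees, less where a joint would pass 70% of its speed; a pose out of reach is approached as far as the arm can. A call is refused whole if a number of a shift passes 0.0417 or a number of a turn 0.125, either way. A call with a gripper value outside its range is refused whole. The fingers move at their own pace and stop on an object; FORCE is the grip in N (left out, the last holds). Time passes only in rows, so rows that do not move let the fingers close. It gives the time, the measured TCP pose, the force and the opening at its end, in the units of the state.
- read_state(): the state, without advancing time (a new reading comes with each control period).
- read_camera(name): name is "scene" or "top"; returns the picture (420x560x3 uint8, red, green, blue); there is no depth.
- camera_params(name): a dict with "fov_y" (degrees; the focal length in pixels is half the picture's height over the tangent of half this angle, whatever the lens; pixels are square), "cx", "cy" (the principal point, pixels), "position" and "rotation" of the camera in the world. Camera axes: x right, y down, z forward; pixel columns grow to the right and rows downward; lengths in m; the calibration is good to about 2 mm. A picture is of the moment at which its call begins. camera_params takes no time and is no camera call.
- close_job(): hands the job in, once; it reports no verdict.
Trained networks look in the newest picture that a camera, given by its name, has taken for a name from the list of things; names that differ only in an ending like _2 or _b are one class to them, and where a whole thing is asked for, a point or a joint stands for the part that bears it (a point fixed in the world has none). Each returns a list of dicts, best first, with "confidence" (0 to 1); they miss things now and then, are a little off and sometimes report something else, mostly with a low value. They report only what shows in the picture. A call takes as long as a camera call.
- silhouettes(camera, query): "region" (420x560 bool, what is visible of it) and "pixel" ([column, row] in pixels, amid what is visible of it).
- tip_of(camera, query): "pixel" ([column, row] in pixels: a listed point, or the origin of a listed thing).
The state is a dict: "t": time; "q": joint angles; "dq": joint speeds; "joint_torque": joint torques, N m; "tool_pos": TCP position; "orientation": TCP orientation; "force": force on the tool from outside, world axes, zero at the start; "wrist_torque": the same for the moment, N m; "opening": finger opening in m.
Only numpy, scipy, OpenCV 4.12 (cv2) and the standard library are available. Lean on these libraries where they do the work, as an engineer would, in place of code of your own. Each camera call takes 0.05 s, during which the arm holds its last target.

## Working session

There is one attempt and no reset: what is moved stays moved. The work goes in short steps, Python scripts to look and compute and a shell command to move; the robot and the scene stay as the last step left them, time stands still between calls to the robot, and variables do not carry over. Pictures are saved under pics/ and viewed, and the job is handed in when it is done.

```bash
ls; mkdir -p pics
python3 - <<'E'
from plant import *
import cv2
print(read_state())
for n in("scene","top"):
    print(n,camera_params(n)); cv2.imwrite(f"pics/{n}0.png",cv2.cvtColor(read_camera(n),cv2.COLOR_RGB2BGR))
print(tip_reach)
E
```

```text
pics
{'t': 0.0, 'q': array([ 1.21059695e+00,  1.31172473e-01,  1.48923990e+00, -1.06347267e-05,
        1.52300642e+00, -8.53922764e-02]), 'dq': array([-0.00184476, -0.0009155 , -0.00028176,  0.00018361, -0.00250107,
        0.00127599]), 'joint_torque': array([ 1.75517598e-03, -5.59864748e+01, -4.91747081e+01,  7.68183754e-02,
        3.60836217e-02, -1.58878661e-04]), 'tool_pos': array([0.1626042 , 0.57698736, 0.2286023 ]), 'orientation': array([-4.30254151e-01, -3.11159250e+00,  2.80093320e-03]), 'force': array([-0.16628886,  0.02332335,  0.58591436]), 'wrist_torque': array([ 0.01185666,  0.00052781, -0.03944551]), 'opening': 0.09277967886646303}
scene {'fov_y': 47.44000069313574, 'cx': 275.44527710347074, 'cy': 210.1079644188578, 'position': array([ 1.09694331, -0.26759585,  0.9013938 ]), 'rotation': array([-2.17365245, -1.45510802,  0.44364953])}
top {'fov_y': 57.33577474315164, 'cx': 279.80870618794853, 'cy': 210.50703110407503, 'position': array([ 0.52765062, -0.08245003,  0.89716545]), 'rotation': array([-2.18105546,  2.18285435, -0.09122343])}
0.011
```

View pics/scene0.png

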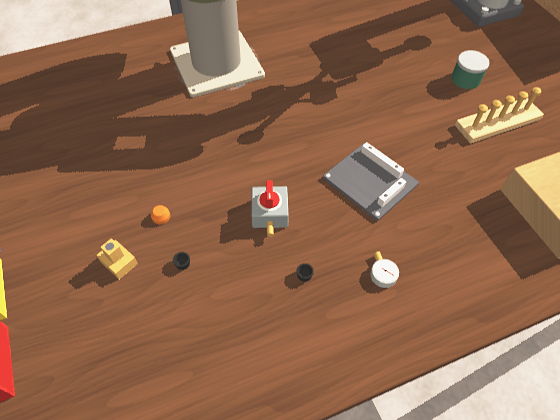

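View pics/top0.png

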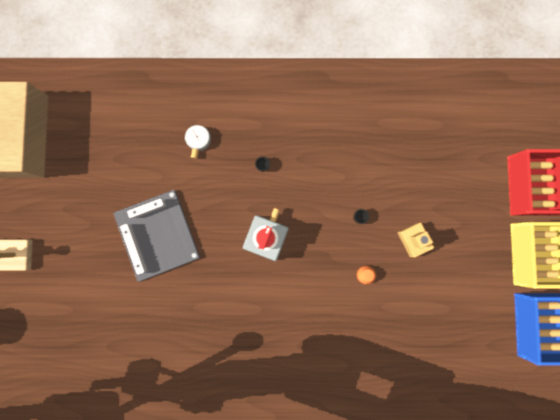

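The top view shows the nest at about (155,235), the knob at (265,237), the valve at (417,240), the gauge at (197,138), the cups at (262,164) and (361,216), and the cap at (366,275). Next I measure them.

```bash
cat > h.py <<'E'
import numpy as np, cv2
from scipy.spatial.transform import Rotation as R
from plant import *
def cam(n):
    p=camera_params(n); f=210/np.tan(np.radians(p['fov_y'])/2)
    return np.array([[f,0,p['cx']],[0,f,p['cy']],[0,0,1]]),R.from_rotvec(p['rotation']).as_matrix(),np.array(p['position'])
def ray(n,px):
    K,M,o=cam(n); d=M@np.linalg.inv(K)@np.array([px[0],px[1],1.]); return o,d/np.linalg.norm(d)
def onz(n,px,z):
    o,d=ray(n,px); return o+d*(z-o[2])/d[2]
def proj(n,P):
    K,M,o=cam(n); c=K@(M.T@(np.array(P)-o)); return c[:2]/c[2]
def tri(a,b):
    o1,d1=ray("top",a);o2,d2=ray("scene",b)
    A=np.stack([d1,-d2],1);s=np.linalg.lstsq(A,o2-o1,rcond=None)[0]
    p=o1+d1*s[0];q=o2+d2*s[1];return (p+q)/2,np.linalg.norm(p-q)
def snap(n,f,box=None,s=1):
    im=cv2.cvtColor(read_camera(n),cv2.COLOR_RGB2BGR)
    if box: im=im[box[1]:box[3],box[0]:box[2]]
    cv2.imwrite("pics/"+f,cv2.resize(im,None,fx=s,fy=s,interpolation=cv2.INTER_CUBIC))
E
python3 - <<'E'
from h import *
np.set_printoptions(precision=4,suppress=True)
Z=dict(knob_grip=.08,valve_center=.035,valve_body=0,nest_corner=.012,long_fence=.012,short_fence=.012,seal_cup_a=0,nozzle_cap=0,gauge=0)
for k,z in Z.items():
    r={}
    for n in("top","scene"):
        r[n]=tip_of(n,k)
        for d in r[n][:2]: print(k,n,np.round(d['pixel'],1),round(d['confidence'],2),onz(n,d['pixel'],z))
    if r["top"] and r["scene"] : print("   tri",tri(r["top"][0]['pixel'],r["scene"][0]['pixel']))
im=cv2.imread("pics/top0.png")
cv2.imwrite("pics/nz.png",cv2.resize(im[180:290,105:300],None,fx=4,fy=4,interpolation=cv2.INTER_CUBIC))
cv2.imwrite("pics/vz.png",cv2.resize(im[190:295,340:450],None,fx=5,fy=5,interpolation=cv2.INTER_CUBIC))
E
```

```text
knob_grip top [261.8 236. ] 0.72 [ 0.5392 -0.0469  0.08  ]
knob_grip scene [378.8 161.9] 0.59 [0.5555 0.2031 0.08  ]
knob_grip scene [269.9 194.8] 0.54 [ 0.5466 -0.0541  0.08  ]
   tri (array([0.6007, 0.0274, 0.2408]), np.float64(0.2063464122494982))
valve_center top [418.9 240. ] 0.85 [ 0.5305 -0.3969  0.035 ]
valve_center top [149.1 210.1] 0.66 [0.5982 0.2088 0.035 ]
valve_center scene [399.6 183.2] 0.67 [0.5986 0.2417 0.035 ]
valve_center scene [112.9 258.5] 0.65 [ 0.5427 -0.3992  0.035 ]
   tri (array([ 0.6898, -0.1137,  0.5084]), np.float64(0.38310017710246796))
valve_body top [416.5 241.1] 0.86 [ 0.5281 -0.404   0.    ]
valve_body scene [116.7 259.2] 0.95 [ 0.525  -0.3974  0.    ]
   tri (array([ 0.5288, -0.3986,  0.008 ]), np.float64(0.004940117831464597))
nest_corner top [127.9 219.7] 0.59 [0.5779 0.2648 0.012 ]
nest_corner top [266. 239.] 0.16 [ 0.5332 -0.0536  0.012 ]
nest_corner scene [402.5 183.1] 0.61 [0.5877 0.2616 0.012 ]
   tri (array([ 0.5788,  0.2709, -0.0036]), np.float64(3.940965621043209e-05))
long_fence top [135.2 249.6] 0.72 [0.5093 0.246  0.012 ]
short_fence t
[... 247 characters left out ...]
p_a top [359.9 217.2] 0.53 [ 0.584  -0.2729  0.    ]
seal_cup_a scene [303.7 273.4] 0.69 [ 0.707  -0.0438  0.    ]
seal_cup_a scene [179.3 265.5] 0.47 [ 0.5902 -0.2786  0.    ]
   tri (array([ 0.7059, -0.0467, -0.0004]), np.float64(0.006349866506511242))
nozzle_cap top [363.9 272.9] 0.76 [ 0.4548 -0.2799  0.    ]
nozzle_cap top [261.4 165.5] 0.29 [ 0.7067 -0.042   0.    ]
nozzle_cap scene [164.5 215.8] 0.62 [ 0.4565 -0.2747  0.    ]
   tri (array([ 0.4558, -0.2772,  0.0008]), np.float64(0.0053000082957406335))
gauge top [198.1 138.3] 0.61 [0.7723 0.1087 0.    ]
gauge scene [381.8 271.6] 0.58 [ 0.7654  0.1089 -0.    ]
   tri (array([0.7692, 0.1057, 0.0099]), np.float64(0.0018669133996568406))
```

```bash
python3 -c "
import cv2
im=cv2.imread('pics/scene0.png')
cv2.imwrite('pics/sz.png',cv2.resize(im[130:290,240:430],None,fx=3.7,fy=3.7,interpolation=cv2.INTER_CUBIC))
cv2.imwrite('pics/sv.png',cv2.resize(im[190:290,80:200],None,fx=5,fy=5,interpolation=cv2.INTER_CUBIC))"
```

```text
(no output)
```

View pics/nz.png

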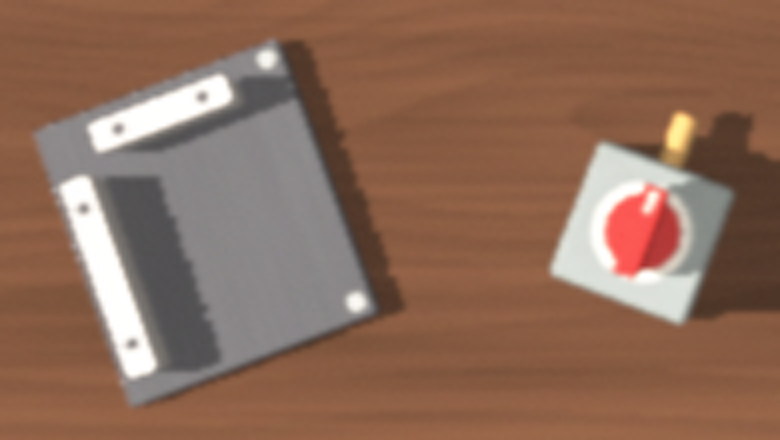

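View pics/vz.png

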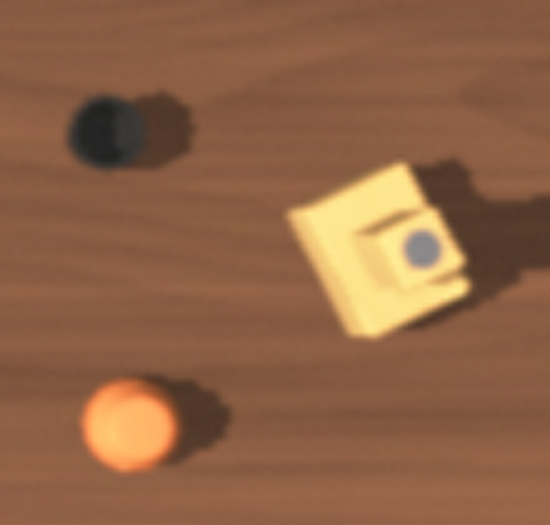

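View pics/sz.png

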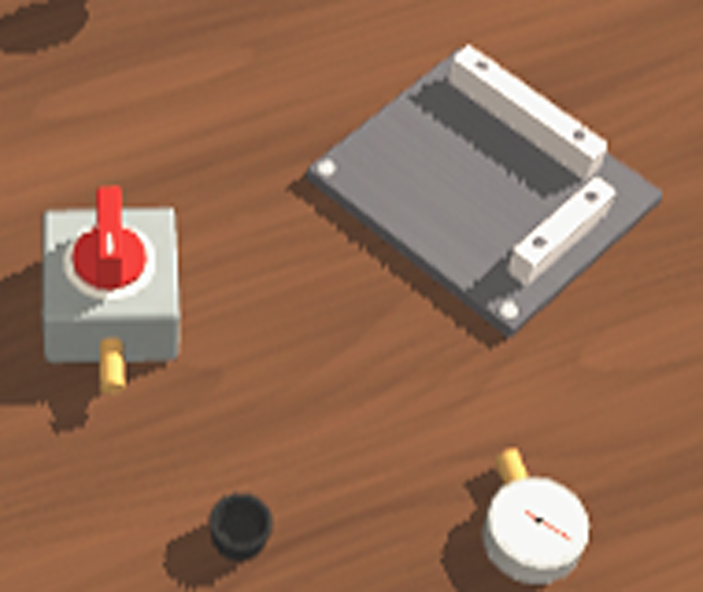

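View pics/sv.png

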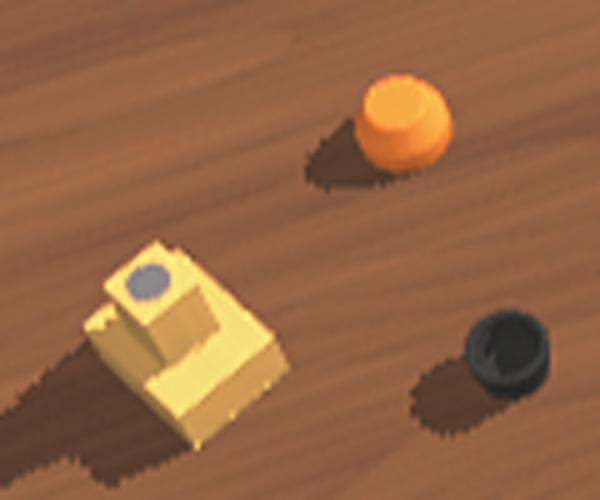

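```bash
cat > fit.py <<'E'
from h import *
from scipy.optimize import least_squares, minimize
np.set_printoptions(precision=4,suppress=True)
def c4(x,o,s): return (np.array(x,float)+.5)/s-.5+np.array(o)
def box(x0,x1,y0,y1,z0,z1): return np.array([[x,y,z] for x in(x0,x1) for y in(y0,y1) for z in(z0,z1)])
def place(P,p): 
    c,s=np.cos(p[2]),np.sin(p[2]); return np.c_[P[:,0]*c-P[:,1]*s+p[0],P[:,0]*s+P[:,1]*c+p[1],P[:,2]]
def render(n,boxes,p,k=4):
    m=np.zeros((420*k,560*k),np.uint8)
    for b in boxes:
        q=np.array([proj(n,v) for v in place(b,p)])
        cv2.fillConvexPoly(m,cv2.convexHull(np.round(((q+.5)*k-.5)).astype(np.int32)),255)
    return cv2.resize(m,(560,420),interpolation=cv2.INTER_AREA)/255.
def fitmask(boxes,masks,p0):
    def cost(p): return sum(np.abs(render(n,boxes,p)-m).sum() for n,m in masks.items())
    sx=np.array([[0,0,0],[.01,0,0],[0,.01,0],[0,0,.1]])+p0
    for _ in range(2):
        r=minimize(cost,sx[0],method='Nelder-Mead',options=dict(initial_simplex=sx,xatol=1e-4,fatol=.05,maxiter=300)); sx=r.x+np.array([[0,0,0],[.004,0,0],[0,-.004,0],[0,0,-.04]])
    return r.x,r.fun
E
python3 - <<'E'
from fit import *
V=[box(-.032,.032,-.025,.025,0,.03),box(-.014,.014,-.014,.014,.03,.07)]
def ymask(f,bx):
    im=cv2.imread(f);h=cv2.cvtColor(im,cv2.COLOR_BGR2HSV)
    m=np.zeros(im.shape[:2]);a=((h[...,0]>14)&(h[...,0]<35)&(h[...,1]>70)&(h[...,2]>120))
    x0,y0,x1,y1=bx; s=a[y0:y1,x0:x1].astype(np.uint8); s=cv2.morphologyEx(s,cv2.MORPH_CLOSE,np.ones((7,7)));m[y0:y1,x0:x1]=s;return m
M={"top":ymask("pics/top0.png",(385,210,450,270)),"scene":ymask("pics/scene0.png",(85,230,145,285))}
print([m.sum() for m in M.values()])
for sel in (["top"],["scene"],["top","scene"]):
    print(sel,fitmask(V,{k:M[k] for k in sel},[.528,-.40,0.35-np.pi/2+1.57-.0]), fitmask(V,{k:M[k] for k in sel},[.528,-.40,-1.1]))
# bore
print("bore",onz("top",c4((422,249),(340,190),5),.07),onz("scene",c4((148,282),(80,190),5),.07))
# nest plate corners
for n,o,s,pts in(("top",(105,180),4,[(277,41),(37,133),(133,405),(378,312)]),("scene",(240,130),3.7,[(660,193),(515,330),(308,172)])):
    P=np.array([onz(n,c4(q,o,s),.012) for q in pts]);print(n,P[:,:2],np.linalg.norm(np.diff(P,axis=0),axis=1),np.arctan2(np.diff(P[:,1]),np.diff(P[:,0])))
P=np.array([onz("top",c4(q,(105,180),4),.05) for q in[(603,142),(735,190),(683,324),(551,272)]]);print("box",P,P.mean(0),np.linalg.norm(np.diff(P,axis=0),axis=1))
E
```

```text
[np.float64(838.0), np.float64(951.0)]Traceback (most recent call last):
  File "<stdin>", line 10, in <module>
  File "fit.py", line 18, in fitmask
    r=minimize(cost,sx[0],method='Nelder-Mead',options=dict(initial_simplex=sx,xatol=1e-4,fatol=.05,maxiter=300)); sx=r.x+np.array([[0,0,0],[.004,0,0],[0,-.004,0],[0,0,-.04]])
    res = _minimize_neldermead(fun, x0, args, callback, bounds=bounds,
                               **options)
    fsim[j] = func(sim[j])
              ~~~~^^^^^^^^
    fx = function(np.copy(x), *(wrapper_args + args))
  File "fit.py", line 15, in cost
    def cost(p): return sum(np.abs(render(n,boxes,p)-m).sum() for n,m in masks.items())
                        ~~~^^^^^^^^^^^^^^^^^^^^^^^^^^^^^^^^^^^^^^^^^^^^^^^^^^^^^^^^^^^^
  File "fit.py", line 15, in <genexpr>
    def cost(p): return sum(np.abs(render(n,boxes,p)-m).sum() for n,m in masks.items())
                                   ~~~~~~^^^^^^^^^^^
  File "fit.py", line 11, in render
    q=np.array([proj(n,v) for v in place(b,p)])
                ~~~~^^^^^
  File "h.py", line 12, in proj
    K,M,o=cam(n); c=K@(M.T@(np.array(P)-o)); return c[:2]/c[2]
          ~~~^^^
  File "h.py", line 5, in cam
    p=camera_params(n); f=210/np.tan(np.radians(p['fov_y'])/2)
ValueError: time passes only in moves, steps and waits
```

```bash
sed -i 's/^def cam(n):/import functools\n@functools.lru_cache(None)\ndef cam(n):/' h.py
cat > run1.py <<'E'
from fit import *
V=[box(-.032,.032,-.025,.025,0,.03),box(-.014,.014,-.014,.014,.03,.07)]
def ymask(f,bx):
    im=cv2.imread(f);h=cv2.cvtColor(im,cv2.COLOR_BGR2HSV)
    m=np.zeros(im.shape[:2]);a=((h[...,0]>14)&(h[...,0]<35)&(h[...,1]>70)&(h[...,2]>120))
    x0,y0,x1,y1=bx; s=a[y0:y1,x0:x1].astype(np.uint8); s=cv2.morphologyEx(s,cv2.MORPH_CLOSE,np.ones((7,7)));m[y0:y1,x0:x1]=s;return m
M={"top":ymask("pics/top0.png",(385,210,450,270)),"scene":ymask("pics/scene0.png",(85,230,145,285))}
print([m.sum() for m in M.values()])
for sel in (["top"],["scene"],["top","scene"]):
    print(sel,fitmask(V,{k:M[k] for k in sel},[.528,-.40,0.4]), fitmask(V,{k:M[k] for k in sel},[.528,-.40,-1.1]))
# bore
print("bore",onz("top",c4((422,249),(340,190),5),.07),onz("scene",c4((148,282),(80,190),5),.07))
# nest plate corners
for n,o,s,pts in(("top",(105,180),4,[(277,41),(37,133),(133,405),(378,312)]),("scene",(240,130),3.7,[(660,193),(515,330),(308,172)])):
    P=np.array([onz(n,c4(q,o,s),.012) for q in pts]);print(n,P[:,:2],np.linalg.norm(np.diff(P,axis=0),axis=1),np.arctan2(np.diff(P[:,1]),np.diff(P[:,0])))
P=np.array([onz("top",c4(q,(105,180),4),.05) for q in[(603,142),(735,190),(683,324),(551,272)]]);print("box",P,P.mean(0),np.linalg.norm(np.diff(P,axis=0),axis=1))
E
python3 run1.py
```

```text
[np.float64(838.0), np.float64(951.0)]
['top'] (array([ 0.5315, -0.3957,  0.4493]), np.float64(37.57254901960785)) (array([ 0.5312, -0.395 , -0.8572]), np.float64(221.76470588235293))
['scene'] (array([ 0.534 , -0.3952,  0.4524]), np.float64(36.81960784313725)) (array([ 0.5365, -0.3936, -1.3607]), np.float64(225.6156862745098))
['top', 'scene'] (array([ 0.5327, -0.3954,  0.4594]), np.float64(105.43529411764705)) (array([ 0.5355, -0.396 , -1.305 ]), np.float64(508.078431372549))
bore [ 0.5317 -0.3951  0.07  ] [ 0.5342 -0.395   0.07  ]
top [[0.6471 0.1604]
 [0.5937 0.2976]
 [0.4385 0.2378]
 [0.4909 0.0993]] [0.1472 0.1663 0.1481] [ 1.942  -2.774  -1.2089]
scene [[0.5982 0.2971]
 [0.6537 0.1619]
 [0.4985 0.0991]] [0.1461 0.1675] [-1.1814 -2.757 ]
box [[ 0.5856 -0.0312  0.05  ]
 [ 0.5591 -0.1041  0.05  ]
 [ 0.4858 -0.0754  0.05  ]
 [ 0.5142 -0.003   0.05  ]] [ 0.5362 -0.0534  0.05  ] [0.0776 0.0787 0.0778]
```

```bash
cat > run2.py <<'E'
from fit import *
def msk(f,bx,fn,cl=3):
    im=cv2.imread(f);h=cv2.cvtColor(im,cv2.COLOR_BGR2HSV).astype(int)
    m=np.zeros(im.shape[:2]);x0,y0,x1,y1=bx
    s=fn(h)[y0:y1,x0:x1].astype(np.uint8)
    n,l,st,_=cv2.connectedComponentsWithStats(s); 
    s=np.isin(l,[i for i in range(1,n) if st[i,4]>60]).astype(np.uint8)
    s=cv2.morphologyEx(s,cv2.MORPH_CLOSE,np.ones((cl,cl)));m[y0:y1,x0:x1]=s;return m
white=lambda h:(h[...,1]<40)&(h[...,2]>140)
red=lambda h:((h[...,0]<8)|(h[...,0]>172))&(h[...,1]>130)&(h[...,2]>90)
N=[box(-.125,-.01,0,.016,.012,.036),box(0,.016,-.09,-.01,.012,.036)]
a=np.linspace(0,2*np.pi,24);D=np.r_[np.c_[.022*np.cos(a),.022*np.sin(a),0*a+.05],np.c_[.022*np.cos(a),.022*np.sin(a),0*a+.058]]
Kb=[box(-.025,.025,-.007,.007,.058,.09),D]
MN={"top":msk("pics/top0.png",(115,185,172,280),white),"scene":msk("pics/scene0.png",(352,135,412,208),white)}
MK={"top":msk("pics/top0.png",(245,215,290,262),red,5),"scene":msk("pics/scene0.png",(250,175,290,230),red,5)}
for nm,B,M,p0 in(("nest",N,MN,[.585,.265,.372]),("knob",Kb,MK,[.536,-.053,-.25])):
  print(nm,[m.sum() for m in M.values()])
  for sel in (["top"],["scene"],["top","scene"]): print(sel,fitmask(B,{k:M[k] for k in sel},p0))
  for n,m in M.items():
    p=fitmask(B,{n:m},p0)[0]
    o=np.stack([m,render(n,B,p),0*m],-1)*255; ys,xs=np.where(m>0); o=o[ys.min()-6:ys.max()+7,xs.min()-6:xs.max()+7]
    cv2.imwrite(f"pics/f_{nm}_{n}.png",cv2.resize(o,None,fx=5,fy=5,interpolation=0))
E
python3 run2.py; python3 -c "
import cv2,numpy as np
t=[cv2.copyMakeBorder(i,0,500-i.shape[0],0,8,0) for i in [cv2.imread(f'pics/f_{a}_{b}.png') for a in('nest','knob') for b in ('top','scene')]]
o=np.hstack(t);print(o.shape);cv2.imwrite('pics/fits.png',cv2.resize(o,(800,int(o.shape[0]*800/o.shape[1]))))"
```

```text
nest [np.float64(1114.0), np.float64(1939.0)]
['top'] (array([0.5788, 0.2686, 0.3829]), np.float64(286.63529411764705))
['scene'] (array([0.5822, 0.2628, 0.381 ]), np.float64(1077.7254901960785))
['top', 'scene'] (array([0.5796, 0.266 , 0.3747]), np.float64(1511.8235294117646))
knob [np.float64(271.0), np.float64(342.0)]
['top'] (array([ 0.5363, -0.053 , -0.4252]), np.float64(82.14509803921567))
['scene'] (array([ 0.5386, -0.0523, -0.3369]), np.float64(41.96862745098039))
['top', 'scene'] (array([ 0.5372, -0.0526, -0.3969]), np.float64(123.02745098039216))
(500, 1002, 3)[ WARN:0@1.961] global loadsave.cpp:1063 imwrite_ Unsupported depth image for selected encoder is fallbacked to CV_8U.
```

View pics/fits.png

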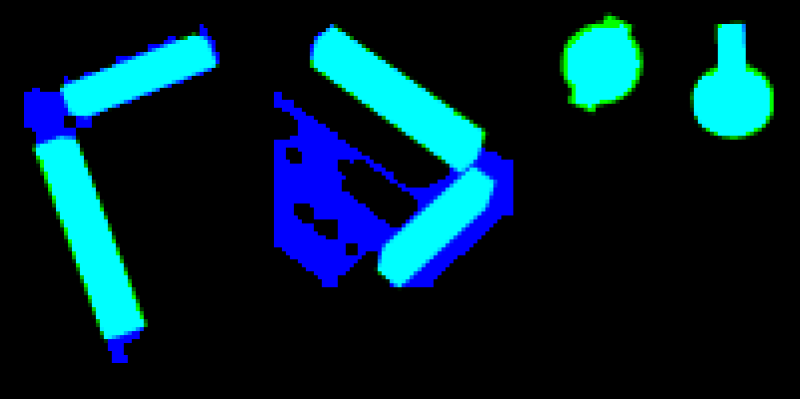

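```bash
sed -i 's/(h\[...,2\]>140)/(h[...,2]>185)/; s/for nm,B,M,p0/D[:,:2]*=.9\nfor nm,B,M,p0/' run2.py; python3 run2.py 2>/dev/null
python3 - <<'E'
from fit import *
A=[onz("top",c4(q,(105,180),4),.09) for q in[(653,187),(628,275)]];print(A,np.arctan2(*(A[0]-A[1])[[1,0]]))
A=[onz("scene",c4(q,(240,130),3.7),.09) for q in[(110,188),(109,256)]];print(A,np.arctan2(*(A[0]-A[1])[[1,0]]),np.linalg.norm(A[0]-A[1]))
im=cv2.imread("pics/top0.png");cv2.imwrite("pics/kz.png",cv2.resize(im[205:265,235:300],None,fx=8,fy=8,interpolation=cv2.INTER_CUBIC))
im=cv2.imread("pics/scene0.png");cv2.imwrite("pics/ks.png",cv2.resize(im[170:240,240:300],None,fx=8,fy=8,interpolation=cv2.INTER_CUBIC))
E
```

```text
nest [np.float64(742.0), np.float64(581.0)]
['top'] (array([0.5783, 0.2662, 0.3767]), np.float64(198.15294117647056))
['scene'] (array([0.578 , 0.2666, 0.385 ]), np.float64(348.35686274509806))
['top', 'scene'] (array([0.5788, 0.2669, 0.3734]), np.float64(558.8274509803921))
knob [np.float64(271.0), np.float64(342.0)]
['top'] (array([ 0.5363, -0.0535, -0.4243]), np.float64(40.21960784313725))
['scene'] (array([ 0.5389, -0.053 , -0.3855]), np.float64(15.447058823529412))
['top', 'scene'] (array([ 0.5376, -0.0531, -0.4152]), np.float64(76.2078431372549))
[array([ 0.5592, -0.06  ,  0.09  ]), array([ 0.5132, -0.047 ,  0.09  ])] -0.27543314698239457
[array([ 0.518 , -0.0436,  0.09  ]), array([ 0.5622, -0.0621,  0.09  ])] 2.7461877066989904 0.04797567590045754
```

View pics/kz.png

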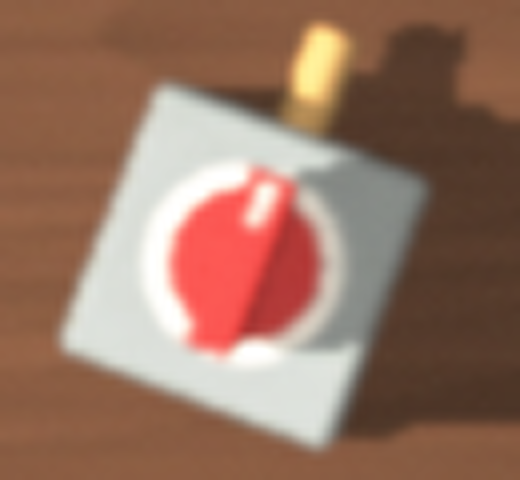

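View pics/ks.png

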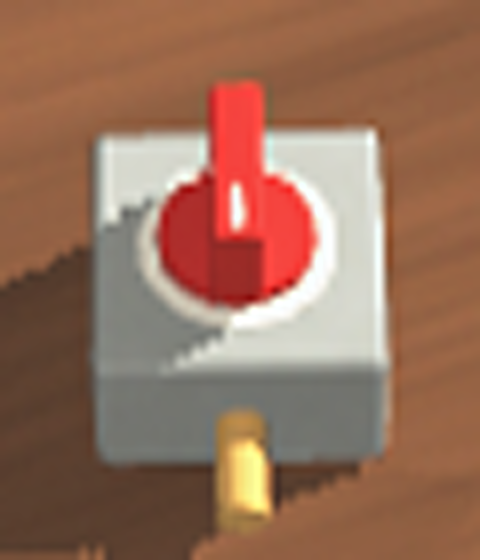

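```bash
cat > go.py <<'E'
import sys; from h import *
# usage: go.py x y z phi -> remaining tool-frame shift (before twist) and twist
s=read_state();M=R.from_rotvec(s['orientation']).as_matrix();p=np.array(s['tool_pos'])
phi=np.arctan2(M[1,1],M[0,1])
print("t %.2f pos"%s['t'],p.round(4),"phi %.4f tilt %.4f"%(phi,np.arccos(-M[2,2])),"F",np.round(s['force'],2),"Tq",np.round(s['wrist_torque'],3),"open %.4f"%s['opening'],"q6 %.2f"%s['q'][5])
if len(sys.argv)>4:
    T=np.array([float(v) for v in sys.argv[1:4]]);d=M.T@(T-p);tw=(phi-float(sys.argv[4])+np.pi)%(2*np.pi)-np.pi
    print("shift",d.round(4),"twist %.4f"%tw)
E
python3 go.py .5372 -.053 .2 1.19
python3 -m creep '[[-0.022,-0.021,0,0,0],[-0.022,-0.021,0,0,0],[-0.022,-0.021,0,0,0],[-0.022,-0.021,0,0,0],[-0.022,-0.021,0,0,0],[-0.022,-0.021,0,0,0],[-0.022,-0.021,0,0,0],[-0.022,-0.021,0,0,0],[-0.022,-0.021,0,0,0],[-0.022,-0.021,0,0,0],[-0.022,-0.021,0,0,0],[-0.022,-0.021,0,0,0]]'
python3 go.py .5372 -.053 .2 1.19
```

```text
t 1.00 pos [0.1628 0.5775 0.2296] phi 1.2960 tilt 0.0000 F [ 1.52  0.22 -0.25] Tq [-0.01  0.03 -0.03] open 0.0928 q6 -0.09
shift [-0.5314 -0.5053  0.0296] twist 0.1060
t: 2.0
tool_pos: [0.349, 0.262, 0.2299]
orientation: [0.43, 3.111, 0.001]
force: [0.6, 0.5, -0.9]
opening: 0.0929
t 2.00 pos [0.349  0.262  0.2299] phi 1.2962 tilt 0.0008 F [ 0.6   0.48 -0.86] Tq [ 0.003 -0.02   0.01 ] open 0.0929 q6 -0.77
shift [-0.2665 -0.2522  0.0299] twist 0.1062
```

```bash
python3 -m creep '[[-0.022,-0.021,0,0,0],[-0.022,-0.021,0,0,0],[-0.022,-0.021,0,0,0],[-0.022,-0.021,0,0,0],[-0.022,-0.021,0,0,0],[-0.022,-0.021,0,0,0],[-0.022,-0.021,0,0,0],[-0.022,-0.021,0,0,0],[-0.022,-0.021,0,0,0],[-0.022,-0.021,0,0,0],[-0.022,-0.021,0,0,0],[-0.022,-0.021,0,0.106,0]]'
python3 -m creep '[[0,0,0.01,0,0],[0,0,0.02,0,0],[0,0,0.02,0,0],[0,0,0.02,0,0],[0,0,0.02,0,0],[0,0,0,0,0],[0,0,0,0,0]]'
python3 go.py .5372 -.053 .076 1.19
python3 - <<'E'
from h import *
snap("top","top1.png",(215,180,315,290),5);snap("scene","sc1.png",(200,100,340,250),4)
E
```

```text
t: 3.0
tool_pos: [0.5348, -0.0524, 0.2297]
orientation: [0.592, 3.085, 0.0]
force: [-0.0, -0.1, 0.0]
opening: 0.0928
t: 3.58
tool_pos: [0.533, -0.0503, 0.1386]
orientation: [-0.593, -3.082, -0.0]
force: [-1.2, 0.0, 0.4]
opening: 0.0931
t 3.58 pos [ 0.533  -0.0503  0.1386] phi 1.1906 tilt 0.0031 F [-1.17  0.03  0.39] Tq [-0.011  0.034  0.021] open 0.0931 q6 -1.38
shift [-0.0051 -0.0009  0.0625] twist 0.0006
```

View pics/top1.png

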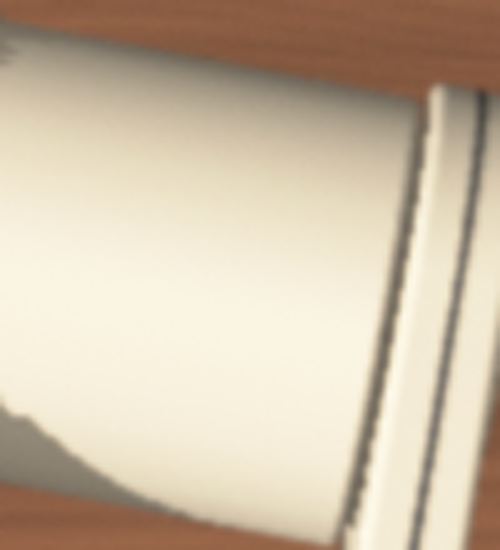

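View pics/sc1.png

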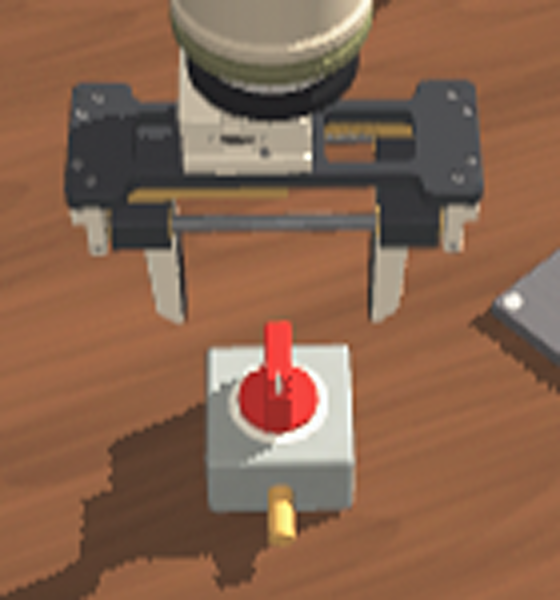

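The top view is blocked by the arm. In the scene crop the open jaws straddle the bar (crop 278,350), and the finger line is square to it. I go down to the bar and close.

```bash
python3 -m creep '[[-0.005,-0.001,0.01,0,0],[0,0,0.02,0,0],[0,0,0.015,0,0],[0,0,0.01,0,0],[0,0,0.006,0,0],[0,0,0,0,0],[0,0,0,0,0]]' 20
python3 go.py .5372 -.053 .077 1.19
python3 -m creep '[[0,0,0,0,255],[0,0,0,0,255],[0,0,0,0,255],[0,0,0,0,255],[0,0,0,0,255],[0,0,0,0,255],[0,0,0,0,255],[0,0,0,0,255],[0,0,0,0,255],[0,0,0,0,255]]' 20
python3 go.py
```

```text
t: 4.27
tool_pos: [0.5388, -0.0537, 0.0791]
orientation: [0.594, 3.084, -0.0]
force: [-0.1, -0.0, 0.4]
opening: 0.0931
t 4.27 pos [ 0.5388 -0.0537  0.0791] phi 1.1900 tilt 0.0004 F [-0.1  -0.02  0.37] Tq [0.042 0.019 0.066] open 0.0931 q6 -1.38
shift [0.0018 0.0001 0.0021] twist 0.0000
t: 5.1
tool_pos: [0.5384, -0.0537, 0.0786]
orientation: [-0.595, -3.085, -0.0]
force: [0.4, 0.4, -0.3]
opening: 0.0307
t 5.10 pos [ 0.5384 -0.0537  0.0786] phi 1.1900 tilt 0.0001 F [ 0.39  0.43 -0.33] Tq [-0.078  0.018 -0.034] open 0.0307 q6 -1.38
```

```bash
python3 -m creep '[[0,0,0,0,255],[0,0,0,0,255],[0,0,0,0,255],[0,0,0,0,255],[0,0,0,0,255],[0,0,0,0,255]]' 25
python3 go.py
```

```text
t: 5.6
tool_pos: [0.5389, -0.0528, 0.0787]
orientation: [0.594, 3.084, 0.002]
force: [3.1, 4.6, -0.7]
opening: 0.0138
t 5.60 pos [ 0.5389 -0.0528  0.0787] phi 1.1903 tilt 0.0015 F [ 3.13  4.65 -0.68] Tq [ 0.752 -0.422  0.037] open 0.0138 q6 -1.38
```

```bash
python3 -m creep '[[0,0.001,0,0.08,255],[0,0,0,0.1,255],[0,0,0,0.1,255],[0,0,0,0.1,255],[0,0,0,0.1,255],[0,0,0,0.1,255],[0,0,0,0.1,255],[0,0,0,0.1,255],[0,0,0,0.1,255],[0,0,0,0.1,255],[0,0,0,0,255],[0,0,0,0,255]]' 25
python3 go.py
python3 - <<'E'
from h import *
snap("scene","sc2.png",(200,100,340,250),4)
E
```

```text
t: 6.6
tool_pos: [0.5379, -0.0536, 0.0786]
orientation: [-1.977, -2.441, 0.004]
force: [-5.8, -3.4, 5.3]
opening: 0.0134
t 6.60 pos [ 0.5379 -0.0536  0.0786] phi 0.2094 tilt 0.0027 F [-5.83 -3.43  5.27] Tq [-0.682  1.1    0.197] open 0.0134 q6 -0.40
```

View pics/sc2.png

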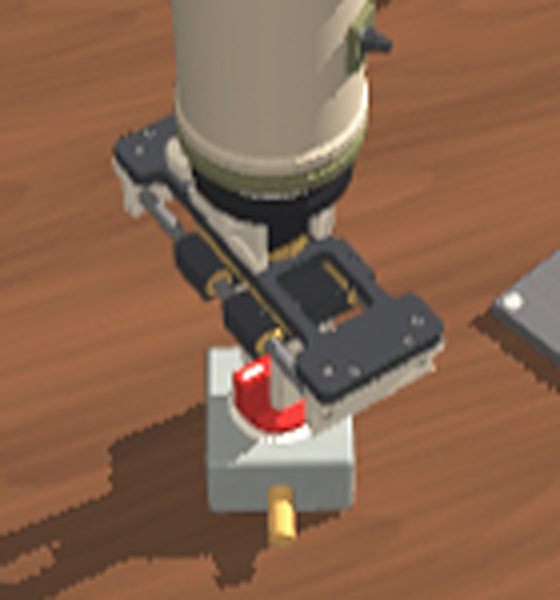

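The picture shows the bar turned with the jaws (bar end at crop 255,380). The torque is 0.2 Nm, and I turn further until it rises clearly.

```bash
python3 -m creep '[[0,0,0,0.04,255],[0,0,0,0.03,255],[0,0,0,0,255],[0,0,0,0,255],[0,0,0,0,255]]' 25
python3 go.py
```

```text
t: 7.07
tool_pos: [0.5379, -0.0537, 0.0786]
orientation: [-2.059, -2.372, 0.004]
force: [-5.4, -3.5, 4.5]
opening: 0.0143
t 7.07 pos [ 0.5379 -0.0537  0.0786] phi 0.1406 tilt 0.0028 F [-5.38 -3.52  4.46] Tq [-0.754  1.054  0.582] open 0.0143 q6 -0.33
```

Torque has risen to 0.58 Nm, well above the spring's 0.17 Nm, and the jaws are being pried open, so the knob is on its stop. Letting go.

```bash
python3 -m creep '[[0,0,0,0,255],[0,0,0,0,0],[0,0,0,0,0],[0,0,0,0,0],[0,0,0,0,0],[0,0,0,0,0],[0,0,0,0,0],[0,0,0,0,0],[0,0,0,0,0],[0,0,0,0,0]]' 25
python3 -m creep '[[0,0,0,0,0],[0,0,0,0,0],[0,0,0,0,0],[0,0,0,0,0],[0,0,-0.01,0,0],[0,0,-0.02,0,0],[0,0,-0.03,0,0],[0,0,-0.03,0,0],[0,0,-0.03,0,0],[0,0,0,0,0]]' 25
python3 go.py .5327 -.3954 .17 .455
python3 - <<'E'
from h import *
snap("scene","sc3.png",(200,100,340,250),4)
E
```

```text
t: 7.9
tool_pos: [0.5388, -0.0524, 0.0785]
orientation: [-2.06, -2.371, -0.0]
force: [-0.8, -0.3, -1.0]
opening: 0.0696
t: 8.73
tool_pos: [0.5424, -0.0534, 0.2071]
orientation: [2.054, 2.364, 0.009]
force: [1.8, -0.0, 1.8]
opening: 0.0929
t 8.73 pos [ 0.5424 -0.0534  0.2071] phi 0.1401 tilt 0.0112 F [ 1.79 -0.02  1.84] Tq [-0.079  0.019  0.011] open 0.0929 q6 -0.33
shift [-0.3372 -0.0578  0.0377] twist -0.3149
```

View pics/sc3.png

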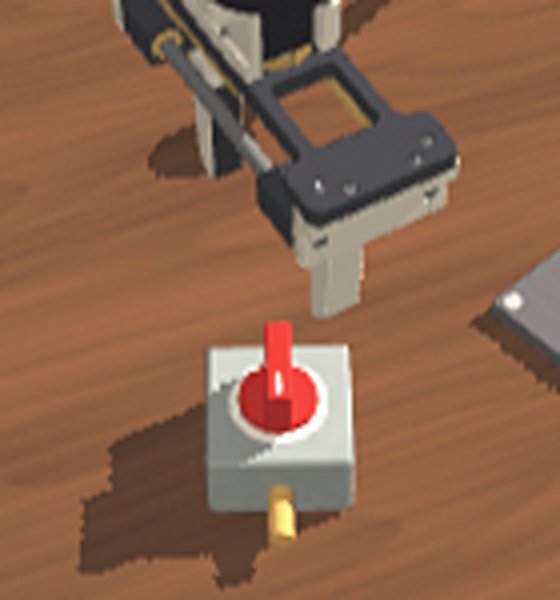

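The knob is back at rest (bar at crop 278,350). Now the valve.

```bash
python3 -m creep '[[-0.02,-0.004,0,0,0],[-0.03,-0.005,0,0,0],[-0.03,-0.005,0,0,0],[-0.03,-0.005,0,0,0],[-0.03,-0.005,0,0,0],[-0.03,-0.005,0,0,0],[-0.03,-0.005,0,0,0],[-0.03,-0.005,0,0,0],[-0.03,-0.005,0,0,0],[-0.03,-0.005,0,0,0],[-0.03,-0.005,0,0,0],[-0.017,-0.003,0,0,0]]'
python3 -m creep '[[0,0,0.02,-0.105,0],[0,0,0.02,-0.105,0],[0,0,0.02,-0.105,0],[0,0,0.015,0,0],[0,0,0,0,0],[0,0,0,0,0],[0,0,0,0,0]]'
python3 go.py .5327 -.3954 .049 .455
python3 - <<'E'
from h import *
snap("scene","sc4.png",(40,150,200,290),4);snap("top","top4.png",(340,170,480,290),4)
E
```

```text
t: 9.78
tool_pos: [0.5282, -0.3972, 0.1976]
orientation: [-2.062, -2.369, 0.001]
force: [0.1, -0.3, 0.4]
opening: 0.093
t: 10.37
tool_pos: [0.5297, -0.3946, 0.1245]
orientation: [1.664, 2.664, -0.0]
force: [-0.1, -0.4, 0.2]
opening: 0.0929
t 10.37 pos [ 0.5297 -0.3946  0.1245] phi 0.4543 tilt 0.0007 F [-0.09 -0.35  0.22] Tq [-0.062  0.    -0.003] open 0.0929 q6 -1.17
shift [-0.002   0.0023  0.0755] twist -0.0007
```

View pics/sc4.png

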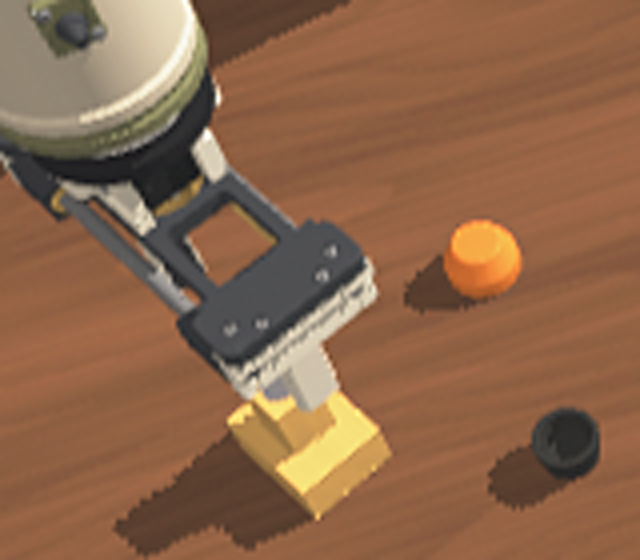

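View pics/top4.png

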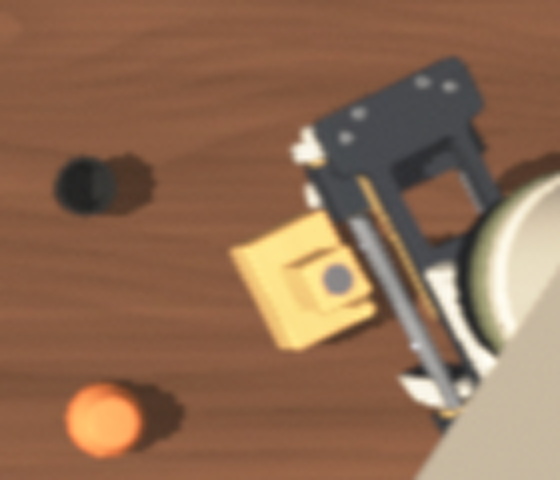

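The jaws line up with the valve's long axis, the boss sits between them, and both bystanders are clear of the fingers. I go down so the tips stand about 4 mm above the base block, then grip the boss.

```bash
python3 -m creep '[[-0.002,0.002,0.01,0,0],[0,0,0.015,0,0],[0,0,0.015,0,0],[0,0,0.015,0,0],[0,0,0.012,0,0],[0,0,0.008,0,0],[0,0,0.003,0,0],[0,0,0,0,0],[0,0,0,0,0]]'
python3 go.py .5327 -.3954 .045 .455
python3 -m creep '[[0,0,0,0,255],[0,0,0,0,255],[0,0,0,0,255],[0,0,0,0,255],[0,0,0,0,255],[0,0,0,0,255],[0,0,0,0,255],[0,0,0,0,255],[0,0,0,0,255],[0,0,0,0,255],[0,0,0,0,255],[0,0,0,0,255]]' 20
python3 go.py
```

```text
t: 11.22
tool_pos: [0.5323, -0.3955, 0.0459]
orientation: [1.663, 2.665, -0.0]
force: [0.5, -0.3, 1.4]
opening: 0.0928
t 11.22 pos [ 0.5323 -0.3955  0.0459] phi 0.4549 tilt 0.0004 F [ 0.5  -0.32  1.43] Tq [-0.063  0.031 -0.037] open 0.0928 q6 -1.17
shift [-0.0001  0.0004  0.0009] twist -0.0001
t: 12.22
tool_pos: [0.5323, -0.3952, 0.0457]
orientation: [1.663, 2.665, 0.0]
force: [0.6, 0.4, -0.9]
opening: 0.028
t 12.22 pos [ 0.5323 -0.3952  0.0457] phi 0.4551 tilt 0.0003 F [ 0.61  0.44 -0.9 ] Tq [-0.039 -0.152 -0.019] open 0.0280 q6 -1.17
```

```bash
python3 -m creep '[[0,0,0,0,255],[0,0,0,0,255],[0,0,-0.01,0,255],[0,0,-0.02,0,255],[0,0,-0.025,0,255],[0,0,-0.025,0,255],[0,0,-0.025,0,255],[0,0,-0.025,0,255],[0,0,-0.015,0,255],[0,0,0,0,255],[0,0,0,0,255],[0,0,0,0,255]]' 45
python3 go.py .547 .206 .19 .374
python3 - <<'E'
from h import *
snap("scene","sc5.png",(40,100,200,260),3.5)
E
```

```text
t: 13.22
tool_pos: [0.5312, -0.3946, 0.1886]
orientation: [-1.662, -2.663, -0.001]
force: [-0.1, 0.1, -6.3]
opening: 0.0279
t 13.22 pos [ 0.5312 -0.3946  0.1886] phi 0.4549 tilt 0.0031 F [-0.12  0.14 -6.33] Tq [-0.033  0.077 -0.038] open 0.0279 q6 -1.17
shift [ 5.326e-01  2.781e-01 -3.000e-04] twist 0.0809
```

View pics/sc5.png

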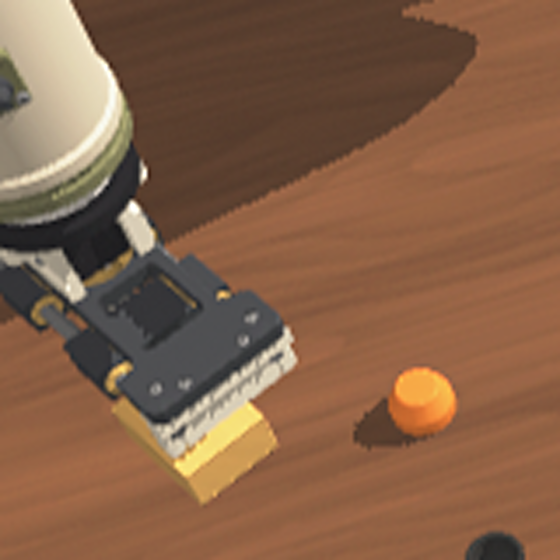

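It is held: weight reads about 6 N and the opening 28 mm. I carry it over.

```bash
python3 -m creep '[[0.012,0.006,0,0,255],[0.022,0.0116,0,0,255],[0.022,0.0116,0,0,255],[0.022,0.0116,0,0,255],[0.022,0.0116,0,0,255],[0.022,0.0116,0,0,255],[0.022,0.0116,0,0,255],[0.022,0.0116,0,0,255],[0.022,0.0116,0,0,255],[0.022,0.0116,0,0,255],[0.022,0.0116,0,0,255],[0.022,0.0116,0,0,255]]'
python3 -m creep '[[0.022,0.0116,0,0,255],[0.022,0.0116,0,0,255],[0.022,0.0116,0,0,255],[0.022,0.0116,0,0,255],[0.022,0.0116,0,0,255],[0.022,0.0116,0,0,255],[0.022,0.0116,0,0,255],[0.022,0.0116,0,0,255],[0.022,0.0116,0,0,255],[0.022,0.0116,0,0,255],[0.022,0.0116,0,0,255],[0.022,0.0116,0,0,255]]'
python3 -m creep '[[0.01,0.006,0,0,255],[0,0,0,0.08,255],[0,0,0,0,255],[0,0,0,0,255],[0,0,0,0,255]]'
python3 go.py .549 .212 .075 .374
python3 - <<'E'
from h import *
snap("scene","sc6.png",(300,70,460,230),3.5); snap("top","top6.png",(90,150,230,290),4)
E
```

```text
t: 14.27
tool_pos: [0.5391, -0.1069, 0.1884]
orientation: [-1.661, -2.662, 0.002]
force: [0.8, -0.6, -5.3]
opening: 0.0276
t: 15.27
tool_pos: [0.5482, 0.1908, 0.1884]
orientation: [-1.662, -2.663, 0.004]
force: [1.3, -0.5, -5.0]
opening: 0.0278
t: 15.68
tool_pos: [0.5502, 0.2007, 0.1898]
orientation: [-1.766, -2.597, 0.002]
force: [0.2, -0.2, -4.7]
opening: 0.0276
t 15.68 pos [0.5502 0.2007 0.1898] phi 0.3764 tilt 0.0016 F [ 0.18 -0.24 -4.67] Tq [-0.046  0.028 -0.02 ] open 0.0276 q6 -0.11
shift [0.0109 0.0033 0.1148] twist 0.0024
```

View pics/sc6.png

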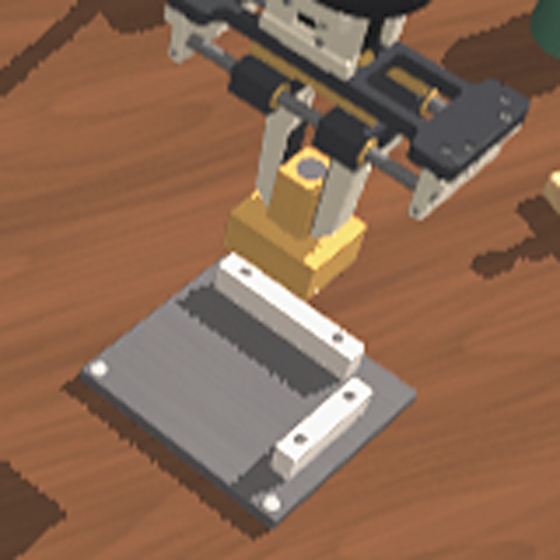

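View pics/top6.png

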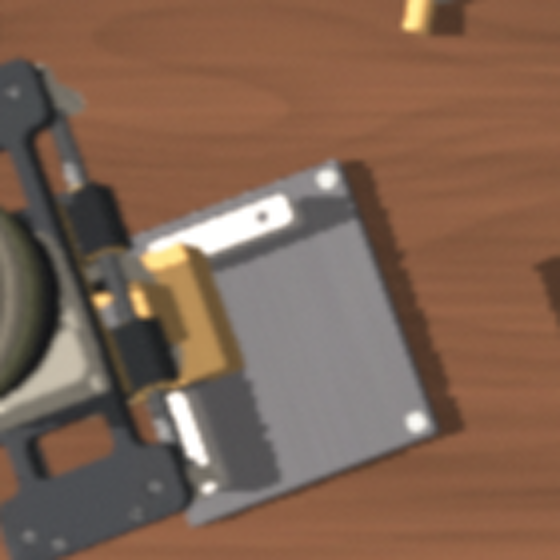

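The valve hangs level and square above the nest. Tool +x points to the long fence and tool +y to the short fence. I go down, leaving about 15 mm of room to each fence.

```bash
python3 -m creep '[[0.008,0.003,0.01,0.002,255],[0,0,0.02,0,255],[0,0,0.025,0,255],[0,0,0.025,0,255],[0,0,0.02,0,255],[0,0,0.01,0,255],[0,0,0.005,0,255],[0,0,0,0,255],[0,0,0,0,255]]'
python3 go.py .5578 .2317 .058 .374
python3 - <<'E'
from h import *
snap("scene","sc7.png",(300,70,460,230),3.5)
E
```

```text
t: 16.53
tool_pos: [0.551, 0.2103, 0.0766]
orientation: [1.771, 2.594, 0.002]
force: [0.6, 0.2, -5.5]
opening: 0.0279
t 16.53 pos [0.551  0.2103 0.0766] phi 0.3730 tilt 0.0013 F [ 0.56  0.22 -5.52] Tq [-0.085  0.008  0.001] open 0.0279 q6 -0.10
shift [0.0174 0.0141 0.0186] twist -0.0010
```

View pics/sc7.png

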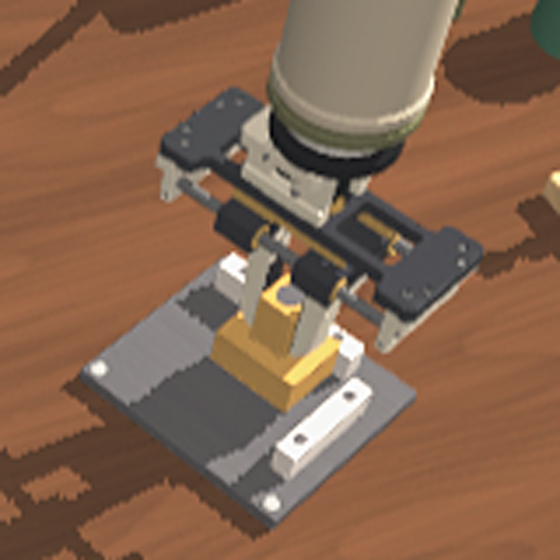

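The valve is clear of both fences and over the bed. Lowering to touch the plate.

```bash
python3 -m creep '[[0,0,0.008,0,255],[0,0,0.006,0,255],[0,0,0.002,0,255],[0,0,0,0,255],[0,0,0,0,255],[0,0,0,0,255]]'
python3 go.py .5578 .2317 .058 .374
python3 -m creep '[[0,0,0.001,0,255],[0,0,0.001,0,255],[0,0,0,0,255],[0,0,0,0,255],[0,0,0,0,255]]'
python3 go.py .5578 .2317 .058 .374
```

```text
t: 17.08
tool_pos: [0.5505, 0.21, 0.0598]
orientation: [1.771, 2.595, 0.0]
force: [0.6, 0.5, -5.5]
opening: 0.0274
t 17.08 pos [0.5505 0.21   0.0598] phi 0.3730 tilt 0.0001 F [ 0.58  0.53 -5.48] Tq [-0.095  0.027 -0.007] open 0.0274 q6 -0.10
shift [0.0175 0.0147 0.0018] twist -0.0010
t: 17.5
tool_pos: [0.5504, 0.21, 0.0577]
orientation: [-1.771, -2.595, 0.0]
force: [-1.2, -0.4, -4.9]
opening: 0.0277
t 17.50 pos [0.5504 0.21   0.0577] phi 0.3730 tilt 0.0000 F [-1.21 -0.36 -4.91] Tq [-0.073  0.036 -0.02 ] open 0.0277 q6 -0.10
shift [ 0.0175  0.0148 -0.0003] twist -0.0010
```

```bash
python3 -m creep '[[0,0,0.001,0,255],[0,0,0,0,255],[0,0,0,0,255],[0,0,0,0,255]]'
python3 go.py
python3 -m creep '[[0.006,0.005,0,0,255],[0.005,0.004,0,0,255],[0.002,0.002,0,0,255],[0,0,0,0,255],[0,0,0,0,255],[0,0,0,0,255]]'
python3 go.py .5578 .2317 .058 .374
```

```text
t: 17.83
tool_pos: [0.5504, 0.2101, 0.0576]
orientation: [1.771, 2.595, -0.0]
force: [-5.4, -1.2, 4.2]
opening: 0.0278
t 17.83 pos [0.5504 0.2101 0.0576] phi 0.3731 tilt 0.0001 F [-5.41 -1.22  4.16] Tq [-0.458  1.032 -0.019] open 0.0278 q6 -0.10
t: 18.33
tool_pos: [0.5568, 0.2266, 0.0576]
orientation: [1.77, 2.594, 0.003]
force: [-1.8, -1.8, 4.7]
opening: 0.0276
t 18.33 pos [0.5568 0.2266 0.0576] phi 0.3733 tilt 0.0020 F [-1.79 -1.81  4.67] Tq [-0.382  0.394  0.062] open 0.0276 q6 -0.07
shift [ 0.0044  0.0028 -0.0004] twist -0.0007
```

```bash
sed -i 's/^if len/print("F tool",(M.T@np.array(s["force"])).round(2),"T tool",(M.T@np.array(s["wrist_torque"])).round(2))\nif len/' go.py
python3 -m creep '[[0.001,0.001,0,0,255],[0.001,0.001,0,0,255],[0,0,0,0,255],[0,0,0,0,255],[0,0,0,0,255]]'
python3 go.py .5578 .2317 .058 .374
python3 -m creep '[[0.001,0.001,0,0,255],[0.001,0,0,0,255],[0,0,0,0,255],[0,0,0,0,255],[0,0,0,0,255]]'
python3 go.py .5578 .2317 .058 .374
```

```text
t: 18.75
tool_pos: [0.557, 0.2271, 0.0577]
orientation: [1.771, 2.594, -0.004]
force: [-6.6, -12.2, 12.6]
opening: 0.0276
t 18.75 pos [0.557  0.2271 0.0577] phi 0.3728 tilt 0.0027 F [ -6.64 -12.21  12.65] Tq [-2.01   1.37   0.057] open 0.0276 q6 -0.07
F tool [ -8.99 -10.65 -12.61] T tool [ 2.01 -1.37 -0.06]
shift [ 0.004   0.0024 -0.0004] twist -0.0012
t: 19.17
tool_pos: [0.557, 0.2273, 0.0577]
orientation: [1.771, 2.593, -0.009]
force: [-9.4, -19.6, 17.7]
opening: 0.0277
t 19.17 pos [0.557  0.2273 0.0577] phi 0.3724 tilt 0.0059 F [ -9.39 -19.65  17.69] Tq [-3.585  1.741  0.125] open 0.0277 q6 -0.07
F tool [-14.97 -15.96 -17.57] T tool [ 2.93 -2.71 -0.13]
shift [ 0.0038  0.0023 -0.0003] twist -0.0016
```

It stopped 2–4 mm short of the vision estimate. The downward load has grown, so plate friction may be holding it. I relieve the vertical load and look.

```bash
python3 -m creep '[[0,0,-0.001,0,255],[0,0,-0.001,0,255],[0,0,0,0,255],[0,0,0,0,255],[0,0,0,0,255]]'
python3 go.py .5578 .2317 .058 .374
python3 - <<'E'
from h import *
snap("scene","sc8.png",(350,120,430,220),6)
snap("top","top8.png",(90,150,230,290),4)
E
```

```text
t: 19.58
tool_pos: [0.557, 0.2274, 0.0578]
orientation: [1.771, 2.593, -0.009]
force: [-1.9, -16.4, 2.1]
opening: 0.0274
t 19.58 pos [0.557  0.2274 0.0578] phi 0.3722 tilt 0.0057 F [ -1.94 -16.36   2.11] Tq [-3.231  0.192  0.085] open 0.0274 q6 -0.07
F tool [-14.54  -7.76  -2.02] T tool [ 1.35 -2.94 -0.08]
shift [ 0.0037  0.0023 -0.0002] twist -0.0018
```

View pics/sc8.png

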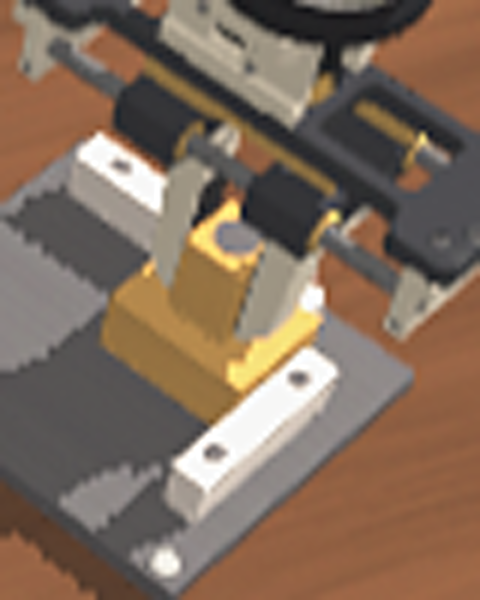

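View pics/top8.png

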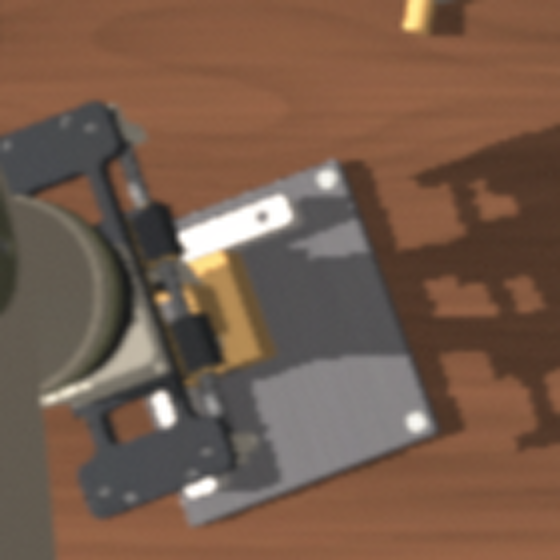

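Both pictures show the valve visually up against both fences. The y force alone (7.8 N) could be friction on the long fence, so I test it: ease off x, push y alone, then press x again.

```bash
python3 -m creep '[[-0.002,0,0,0,255],[-0.002,0,0,0,255],[0,0,0,0,255],[0,0,0,0,255],[0,0,0,0,255]]'
python3 go.py .5578 .2317 .058 .374
python3 -m creep '[[0,0.001,0,0,255],[0,0,0,0,255],[0,0,0,0,255],[0,0,0,0,255]]'
python3 go.py .5578 .2317 .058 .374
python3 -m creep '[[0,0.001,0,0,255],[0,0,0,0,255],[0,0,0,0,255],[0,0,0,0,255]]'
python3 go.py .5578 .2317 .058 .374
```

```text
t: 20.1
tool_pos: [0.5584, 0.2275, 0.0582]
orientation: [-1.771, -2.595, 0.0]
force: [-0.4, 0.5, -6.1]
opening: 0.0278
t 20.10 pos [0.5584 0.2275 0.0582] phi 0.3732 tilt 0.0005 F [-0.37  0.48 -6.05] Tq [-0.193 -0.013  0.004] open 0.0278 q6 -0.07
F tool [ 0.58 -0.17  6.05] T tool [ 0.06 -0.18 -0.  ]
shift [0.0041 0.001  0.0002] twist -0.0008
t: 20.43
tool_pos: [0.5587, 0.2276, 0.0582]
orientation: [-1.77, -2.594, 0.002]
force: [-5.4, -2.5, -3.2]
opening: 0.0279
t 20.43 pos [0.5587 0.2276 0.0582] phi 0.3732 tilt 0.0020 F [-5.43 -2.47 -3.24] Tq [-0.476  1.007 -0.096] open 0.0279 q6 -0.07
F tool [-0.32 -5.96  3.25] T tool [ 1.11 -0.08  0.1 ]
shift [0.0041 0.0007 0.0002] twist -0.0008
t: 20.77
tool_pos: [0.5588, 0.2277, 0.0581]
orientation: [-1.769, -2.593, 0.005]
force: [-9.7, -4.2, 0.8]
opening: 0.0282
t 20.77 pos [0.5588 0.2277 0.0581] phi 0.3732 tilt 0.0040 F [-9.68 -4.17  0.76] Tq [-0.718  1.688 -0.154] open 0.0282 q6 -0.07
F tool [ -0.36 -10.54  -0.72] T tool [ 1.83 -0.05  0.16]
shift [0.0041 0.0006 0.0001] twist -0.0008
```

Good thing I tested: it slid another 1.3 mm in y before hitting the short fence, so it was not seated there. Now I press x.

```bash
python3 -m creep '[[0.001,0,0,0,255],[0.001,0,0,0,255],[0,0,0,0,255],[0,0,0,0,255],[0,0,0,0,255]]'
python3 go.py .5578 .2317 .058 .374
python3 -m creep '[[0.001,0,-0.0005,0,255],[0.001,0,-0.0005,0,255],[0,0,0,0,255],[0,0,0,0,255],[0,0,0,0,255]]'
python3 go.py .5578 .2317 .058 .374
```

```text
t: 21.18
tool_pos: [0.5587, 0.2279, 0.0581]
orientation: [-1.771, -2.594, 0.007]
force: [-6.9, -10.4, -0.2]
opening: 0.0278
t 21.18 pos [0.5587 0.2279 0.0581] phi 0.3726 tilt 0.0045 F [ -6.87 -10.43  -0.17] Tq [-1.996  1.299 -0.077] open 0.0278 q6 -0.07
F tool [ -7.21 -10.19   0.22] T tool [ 1.94 -1.39  0.08]
shift [0.0039 0.0006 0.0001] twist -0.0014
t: 21.6
tool_pos: [0.5586, 0.2281, 0.0583]
orientation: [1.771, 2.593, -0.009]
force: [-0.5, -16.2, -5.9]
opening: 0.0279
t 21.60 pos [0.5586 0.2281 0.0583] phi 0.3722 tilt 0.0062 F [ -0.48 -16.16  -5.93] Tq [-3.151  0.097 -0.106] open 0.0279 q6 -0.06
F tool [-14.85  -6.31   6.02] T tool [ 1.24 -2.9   0.11]
shift [0.0036 0.0006 0.0003] twist -0.0018
```

```bash
python3 -m creep '[[0,0.001,0,0,255],[0,0.001,0,0,255],[0,0,0,0,255],[0,0,0,0,255],[0,0,0,0,255]]' 50
python3 go.py .5578 .2317 .058 .374
python3 -m creep '[[0,0,0,0,255],[0,0,0,0,255],[0,0,0,0,255],[0,0,0,0,255],[0,0,0,0,255],[0,0,0,0,255]]'
python3 go.py
python3 - <<'E'
from h import *
snap("scene","sc9.png",(350,120,430,220),6)
snap("top","top9.png")
E
```

```text
t: 22.02
tool_pos: [0.5588, 0.2282, 0.0583]
orientation: [-1.771, -2.594, 0.015]
force: [-10.2, -19.0, 1.7]
opening: 0.0279
t 22.02 pos [0.5588 0.2282 0.0583] phi 0.3723 tilt 0.0094 F [-10.2  -19.     1.67] Tq [-3.826  1.793 -0.097] open 0.0279 q6 -0.06
F tool [-13.99 -16.43  -1.47] T tool [ 3.06 -2.91  0.11]
shift [0.0036 0.0004 0.0003] twist -0.0017
t: 22.52
tool_pos: [0.5587, 0.2281, 0.0583]
orientation: [-1.771, -2.594, 0.015]
force: [-11.4, -19.5, 2.3]
opening: 0.0277
t 22.52 pos [0.5587 0.2281 0.0583] phi 0.3724 tilt 0.0094 F [-11.39 -19.48   2.29] Tq [-3.859  1.79  -0.115] open 0.0277 q6 -0.06
F tool [-14.01 -17.72  -2.08] T tool [ 3.07 -2.94  0.12]
```

View pics/sc9.png

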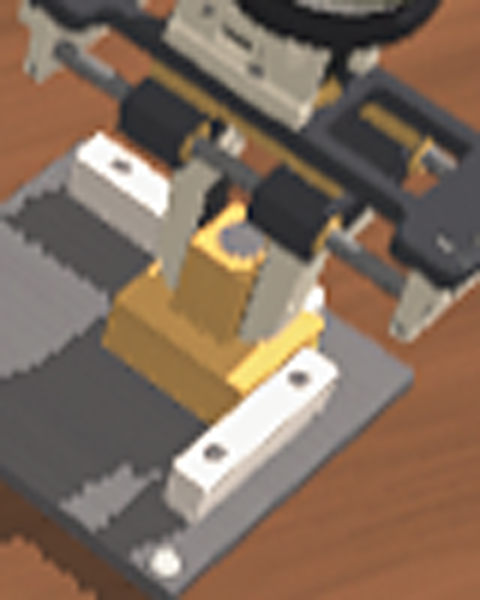

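View pics/top9.png

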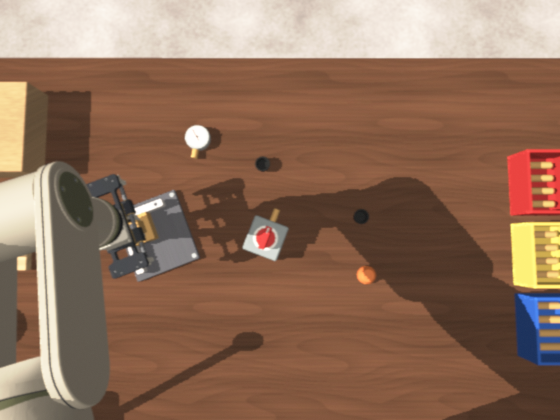

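Run:
```python
from fit import *
im=cv2.cvtColor(read_camera("scene"),cv2.COLOR_RGB2BGR);s=6;o=(350,120)
big=cv2.resize(im[120:220,350:430],None,fx=s,fy=s,interpolation=cv2.INTER_CUBIC)
def dr(b,p,c):
    b=place(b,p)
    q=[((proj("scene",v)-o+.5)*s-.5).astype(int) for v in b]
    for i in range(8):
        for j in (1,2,4):
            if not i&j: cv2.line(big,tuple(map(int,q[i])),tuple(map(int,q[i|j])),c,1)
N=[box(-.125,-.01,0,.016,.012,.036),box(0,.016,-.09,-.01,.012,.036)]
V=[box(-.064,0,-.05,0,.012,.042),box(-.046,-.018,-.039,-.011,.042,.082)]
p=[.5785,.2667,.374]
for b in N: dr(b,p,(255,0,0))
for b in V: dr(b,p,(0,0,255))
cv2.imwrite("pics/ov.png",big)
```

```text
(no output)
```

View pics/ov.png

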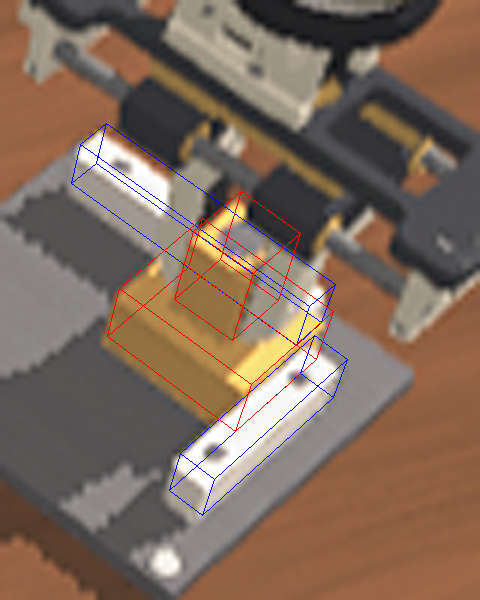

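Run:
```python
from fit import *
im=cv2.cvtColor(read_camera("scene"),cv2.COLOR_RGB2BGR)
cv2.imwrite("pics/z1.png",cv2.resize(im[160:210,362:412],None,fx=12,fy=12,interpolation=cv2.INTER_CUBIC))
i0=cv2.imread("pics/scene0.png")
cv2.imwrite("pics/z0.png",cv2.resize(i0[135:210,350:415],None,fx=8,fy=8,interpolation=cv2.INTER_CUBIC))
```

```text
(no output)
```

View pics/z1.png

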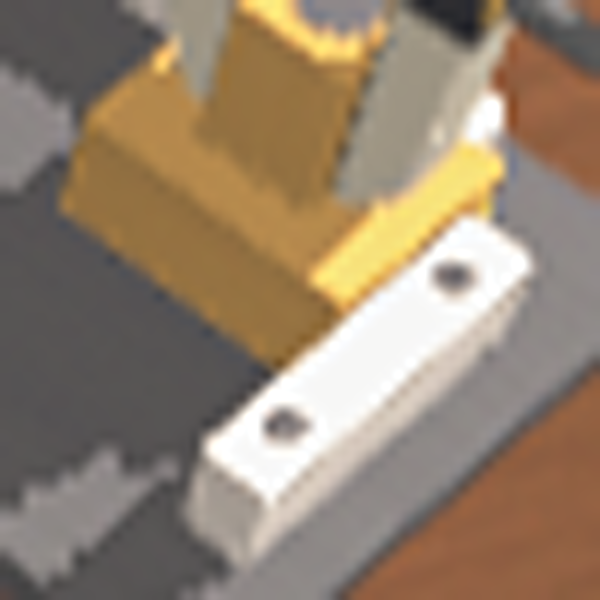

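View pics/z0.png

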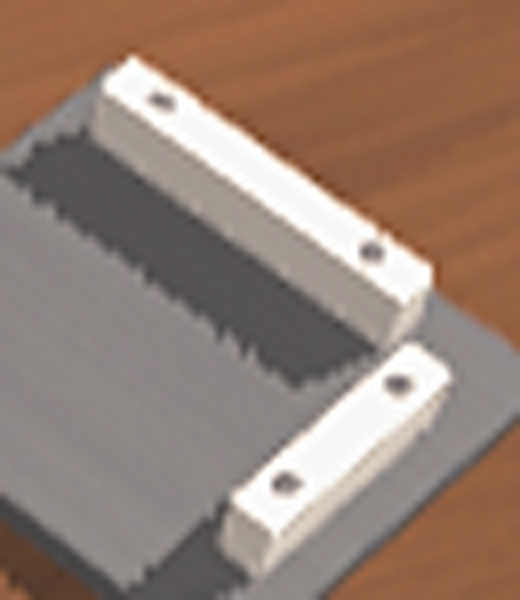

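Run:
```python
from fit import *
def fit(pts,P,p0):
    f=lambda p:np.concatenate([proj("scene",v)-q for v,q in zip(place(np.array(P),p),pts)])
    r=least_squares(f,p0,loss='soft_l1'); return r.x,f(r.x).reshape(-1,2).round(1).tolist()
pts=[c4(q,(350,135),8) for q in[(132,57),(101,98),(434,268),(407,306),(93,130),(385,345),(413,342),(452,378),(235,495),(275,533),(220,550),(260,578)]]
P=[(-.125,.016,.036),(-.125,0,.036),(-.01,.016,.036),(-.01,0,.036),(-.125,0,.012),(-.01,0,.012),(0,-.01,.036),(.016,-.01,.036),(0,-.09,.036),(.016,-.09,.036),(0,-.09,.012),(.016,-.09,.012)]
n,r=fit(pts,P,[.5785,.2667,.374]);print("nest",n,r)
pts=[c4(q,(362,160),12) for q in[(62,208),(80,130),(340,305),(503,165)]]
P=[(-.032,-.025,.012),(-.032,-.025,.042),(.032,-.025,.042),(.032,.025,.042)]
v,r=fit(pts,P,[.558,.23,.374]);print("valve",v,r)
c,s=np.cos(n[2]),np.sin(n[2]);d=v[:2]-n[:2];print("rel",c*d[0]+s*d[1],-s*d[0]+c*d[1],v[2]-n[2])
```

```text
nest [0.5817 0.2622 0.3721] [[0.3, -0.1], [-0.2, -1.8], [0.7, 0.4], [-0.3, -0.5], [-0.6, 0.8], [0.3, 1.0], [-0.2, -0.2], [0.5, -0.7], [-0.4, 0.4], [0.3, -0.1], [-0.4, -0.3], [0.1, 0.4]]
valve [0.5609 0.2264 0.3744] [[-0.6, 0.4], [-0.1, -1.1], [0.2, 0.4], [0.4, -0.1]]
rel -0.03234056165844771 -0.0258930719191033 0.002224232699032991
```

Refitting both from the same camera puts the valve at x = -32.3 mm, y = -25.9 mm in the nest frame (seated: -32, -25), with 0.002 rad of yaw error. A last check of state and bystanders, then I hand in.

```bash
python3 -m creep '[[0,0,0,0,255],[0,0,0,0,255],[0,0,0,0,255],[0,0,0,0,255],[0,0,0,0,255],[0,0,0,0,255],[0,0,0,0,255],[0,0,0,0,255]]'
python3 go.py
python3 - <<'E'
import cv2,numpy as np
a=cv2.imread("pics/top0.png").astype(int);b=cv2.imread("pics/top9.png").astype(int)
for nm,(x,y) in dict(gauge=(197,138),cupA=(262,164),cupB=(361,216),cap=(366,275),knob=(265,237)).items():
    t=a[y-12:y+12,x-12:x+12].astype(np.uint8);r=cv2.matchTemplate(b[y-24:y+24,x-24:x+24].astype(np.uint8),t,cv2.TM_CCOEFF_NORMED);_,v,_,l=cv2.minMaxLoc(r);print(nm,round(v,2),l[0]-12,l[1]-12)
from plant import close_job
print(close_job())
E
```

```text
t: 23.38
tool_pos: [0.5588, 0.2282, 0.0583]
orientation: [-1.772, -2.594, 0.015]
force: [-11.6, -18.8, 1.8]
opening: 0.0278
t 23.38 pos [0.5588 0.2282 0.0583] phi 0.3723 tilt 0.0093 F [-11.63 -18.81   1.81] Tq [-3.83   1.786 -0.144] open 0.0278 q6 -0.06
F tool [-13.3  -17.69  -1.6 ] T tool [ 3.06 -2.92  0.15]
gauge 1.0 0 0
cupA 1.0 0 0
cupB 0.88 -1 0
cap 0.9 -1 0
knob 0.83 0 0
the job is handed in; nothing more can be done
None
```

The job is handed in at about 23 s, with the valve body gripped and pressed into the corner against both fences. Handing in reports no verdict.

- **Knob:** I turned it clockwise until the wrist torque reached 0.58 Nm, against a spring of 0.17 Nm at the stop. I then let go, and the pictures showed it back at rest.
- **Valve body:** I gripped it by the boss, with the force set to 50 N at the end. It presses the long fence side with about 13 N and the short fence side with about 18 N, steady over the last 0.8 s. These are wrist readings that include some friction.
- **Seating:** My first press had stopped about 1.3 mm short of the short fence, held by friction. I eased off, pushed that direction alone to contact, then pressed both.
- **Last checks:** The scene camera puts the valve at (-32.3, -25.9) mm in the nest frame, against (-32, -25) seated, and square within 0.002 rad. The tool tilt was 0.009 rad. The seal cups, nozzle cap and gauge moved at most 1 pixel in the top view.
- **Disagreement:** My first estimate of the nest position, from both cameras, differed from where the valve met the long fence by about 3.6 mm. I relied on the contact forces and the scene-camera refit instead.

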